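# Slide the flat tin through the gate posts into its bay

## Robot

A 6-joint arm with a two-finger parallel gripper is mounted at the origin on a cart in front of the work surface, level with it; the furniture and walls round the work are solid. World frame = base frame: x ahead of the robot, y to its left, z up, the work surface at z = 0. Lengths are in mm, angles in rad, forces in N, time in s.
With the tool pointing down it reaches from about 275 to 1000 mm from the base axis. Payload 8.4 kg.
Tool frame: the origin (TCP) lies at the very end of the fingers, on their centre line; the grasp point (between the pads) lies 19 mm behind it; z points along the fingers, y is the line along which they close (so a half turn about z gives the same grasp; the last joint's range is limited). The gripper opens to 85 mm and grips with 20 to 120 N. Pads are 22 mm wide; open, the fingers measure 114 mm over their backs; the gripper's body (76 mm by 85 mm) begins 54 mm behind the grasp point. The pads swing forward as they close: fully open they stand 13 mm farther back than shut.
Start: joints at [1.164, 0.353, 1.633, -0, 1.155, -0.002], TCP at [246.146, 574.491, 195.681] pointing down, gripper open.
Joint ranges: [-2.63, 2.63], [-0.92, 2.1], [0.06, 2.66], [-1.3, 4.44], [0, 2.69], [-3.02, 3.02]. Speed limits (rad/s): [2.22, 2.22, 2.79, 3.14, 3.14, 3.14].

## Interface

Orientations are given as [roll, pitch, yaw] about the fixed x, y, z axes, in that order (R = Rz(yaw) Ry(pitch) Rx(roll)).
In Python, from rig import sensors, grab_frame, camera_params, order gives the robot as it stands. The module is installed in compiled form; this text tells all that it offers.
- The arm moves only by the tool move_arm, never from a script. Its argument "motion" is a list of rows, each a list of 7 numbers: the turn, a rotation vector about the tool's x, y, z in parts of the range, where 1.0 means pi/2 rad, then the shift along the tool's x, y, z in normalised numbers (1 is 0.75 m), then the finger opening in m, from 0 to 0.0854. A call has 1 to 8 rows; each row is the pose to reach, as a shift and turn from the pose commanded when the call began, along the tool's axes at that moment; what a row does not reach only later rows make up. A row lasts 1/8 s, in which the tool goes at most 62.5 mm and 10.7 degrees, less where a joint would pass 70% of its speed; a pose out of reach is approached as far as the arm can. No shift or turn number may pass 1 either way. A call with a gripper value outside its range is refused whole. The fingers move at their own pace and stop on an object; "grip_force" is the grip in N (left out, the last holds). Time passes only in rows, so rows that repeat a pose let the fingers close. It gives the time, the measured TCP pose, the force, the opening and the grip force at its end, in the units of the state.
- sensors.sense(): the state, without advancing time (a new reading comes with each control period).
- grab_frame(name): name is "scene" or "top"; returns (picture, depth): 384x512x3 uint8, red, green, blue; 384x512 float32, mm along the optical axis (not along the pixel's ray), 0 where there is no reading.
- camera_params(name): a dict with "camera_matrix" (3x3 intrinsics, pixels), "world_from_camera" (4x4, takes a point from camera to world coordinates). Camera axes: x right, y down, z forward; pixel columns grow to the right and rows downward; lengths in mm; the calibration is good to about 2 mm. A picture is of the moment at which its call begins. camera_params takes no time and is no camera call.
- order.sign_off(): hands the job in; it is judged then, once.
The state is a dict: "clock": time; "qpos": joint angles; "qvel": joint speeds; "joint_efforts": joint torques, N m; "eef_pos": TCP position; "tcp_rot": TCP orientation; "contact_force": force on the tool from outside, world axes, zero at the start; "wrist_torque": the same for the moment, N m; "opening": opening from 0.0 (shut) to 1.0 (fully open); "grasp_force": force on a finger pad.
Only numpy, scipy, OpenCV 4.12 (cv2) and the standard library are available. Lean on these libraries where they do the work, as an engineer would, in place of code of your own. Each camera call takes 0.05 s, during which the arm holds its last target. There are 200 camera calls.

## Task

Put the flat tin of fish away: push it with the fingertips across the worktop and through the narrow gap between the two steel posts of the low wooden tin bay, until it stands fully home against the bay's back rail. It is only to be slid, never lifted or tipped, and the egg timer, the jam jar and the tall tin stay where they are.

Things in the scene. Friction and masses are not known exactly. Their poses are not given: they have to be found in the camera images.
- fish_tin: flat round tin of fish, upright, 86.4 mm diameter, 40 mm high, about 0.16 to 0.33 kg, loose on the worktop; origin at the centre of its underside, z up. It starts on the left, before the mouth of the bay. The only flat tin.
- tin_bay: tin bay: low U of light wood fixed to the worktop, no floor, open at the mouth. Origin on the worktop midway between the two gate posts; +x points through the mouth into the bay, z up; the mouth faces roughly left (world +y). Rails 30 mm high, 12 mm thick; inside 136 mm wide (y -68 to 68 mm); back rail's face at x = 120 mm, so the tin's centre is at x = 77 mm when home.
- bay_back (a point): middle of the inner face of the bay's back rail, 15 mm above the worktop; axes as the bay's
- post_a (a point): top centre of one gate post: upright steel rod, 18 mm diameter, 45 mm high, at x = 0, y = +56 mm of the bay; the gap between the posts is 94 mm wide; beside each post, outside the gap, a short stub of rail joins it to the side rail
- post_b (a point): top centre of the other gate post, the same, at x = 0, y = -56 mm of the bay
- egg_timer: bystander: egg timer with a rounded cone top, 66 mm diameter, 62 mm high, loose; origin at the centre of its underside
- jam_jar: bystander: glass jam jar with a dark lid, 73 mm diameter, 82 mm high, loose; origin at the centre of its underside
- tall_tin: bystander: tall food tin, 75 mm diameter, 110 mm high, loose; origin at the centre of its underside

How it is judged:
By the outcome, as a careful person would: the job done as asked, in the order asked, and still so for the second after the job is handed in, with the robot touching nothing.
It also fails if it takes over 58 s, if anything falls off the work surface, if the arm or the gripper's body presses on something with over 40 N, if the wrist force passes 120 N, or if a joint passes its speed limit or range.

## Working session

There is one attempt and no reset: what is moved stays moved. The work goes in short steps, Python scripts to look and compute and a tool call to move; the robot and the scene stay as the last step left them, time stands still between calls to the robot, and variables do not carry over. Pictures are saved under pics/ and viewed, at most 10 in all, crops included, and the job is handed in when it is done.

Besides the shell and the picture viewer there is one more tool, called after "Emit:" by a JSON object that holds its "method" and its "body", one argument or row to a line. move_arm: Moves the arm, as the interface text tells. Its arguments: {"type":"object","properties":{"motion":{"type":"array","items":{"type":"array","items":{"type":"number"}}},"grip_force":{"type":"number"}},"required":["motion"]}

```bash
mkdir -p pics; cat > h.py <<'E'
import numpy as np, cv2
from rig import sensors, grab_frame, camera_params, order
def ray(name,u,v):
    c=camera_params(name);K=np.array(c["camera_matrix"]);T=np.array(c["world_from_camera"])
    return T[:3,3],T[:3,:3]@np.linalg.inv(K)@[u,v,1.]
def onz(name,u,v,z):
    o,d=ray(name,u,v);return o+d*(z-o[2])/d[2]
def cloud(name,dep):
    c=camera_params(name);K=np.array(c["camera_matrix"]);T=np.array(c["world_from_camera"])
    v,u=np.mgrid[:dep.shape[0],:dep.shape[1]]
    P=np.stack([u,v,np.ones_like(u)],-1)@np.linalg.inv(K).T*dep[...,None]
    return P@T[:3,:3].T+T[:3,3]
E
python3 - <<'E'
from h import *
for n in("scene","top"):
    p,d=grab_frame(n);cv2.imwrite(f"pics/{n}0.png",p[...,::-1]);np.save(n+"0.npy",d)
    print(n,np.round(camera_params(n)["world_from_camera"],2).tolist(),(d>0).mean())
s=sensors.sense();print({k:s[k] for k in("clock","eef_pos","tcp_rot","contact_force","opening")})
E
```

```text
scene [[0.78, -0.36, 0.5, -6.97], [-0.62, -0.45, 0.64, -753.77], [-0.01, -0.82, -0.58, 716.03], [0.0, 0.0, 0.0, 1.0]] 0.9956766764322916
top [[-0.01, -1.0, 0.06, 473.52], [-1.0, 0.01, 0.01, -69.59], [-0.01, -0.06, -1.0, 1213.9], [0.0, 0.0, 0.0, 1.0]] 0.9960378011067709
{'clock': 0.1, 'eef_pos': array([245.9450322 , 574.04562138, 195.0173695 ]), 'tcp_rot': array([-3.14030056e+00, -4.79684191e-06,  2.73677563e+00]), 'contact_force': array([ 0.5222495 ,  0.76287463, -0.17907444]), 'opening': 0.9972396519426697}
```

View pics/scene0.png

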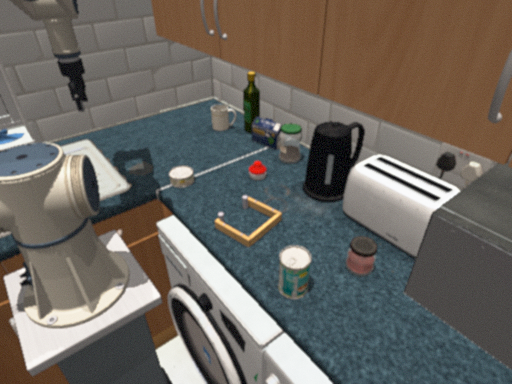

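View pics/top0.png

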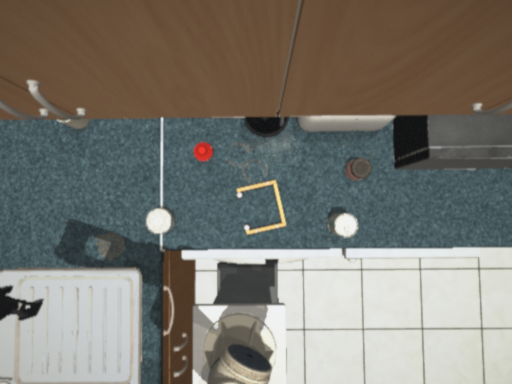

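The scene view shows the flat tin at about (181,177), the bay at about (249,220), the timer at (258,171), the tall tin at (295,272) and the jar at (362,255). In the top view, the tin is at (159,221), the posts at (240,194) and (248,228), the timer at (203,152), the jar at (359,169) and the tall tin at (344,225). Next I'll take a crop and fit the depth data.

```bash
python3 - <<'E'
from h import *
im=cv2.imread("pics/top0.png");cv2.imwrite("pics/c1.png",cv2.resize(im[165:255,140:300],None,fx=5,fy=5,interpolation=cv2.INTER_CUBIC))
im=cv2.imread("pics/scene0.png");cv2.imwrite("pics/c2.png",cv2.resize(im[150:260,160:300],None,fx=5.4,fy=5.4,interpolation=cv2.INTER_CUBIC))
for n,(u,v) in dict(top=(159,221),scene=(181,172)).items():
    P=cloud(n,np.load(n+"0.npy"))
    c=P[v,u];print(n,"tin seed",c.round(1))
    m=(np.hypot(*(P[...,:2]-c[:2]).transpose(2,0,1))<70)
    q=P[m];print(" table z",np.median(q[q[:,2]<12][:,2]).round(1),"top z",np.median(q[q[:,2]>30][:,2]).round(1))
    t=q[q[:,2]>33][:,:2].astype(np.float32);print(" tin circle",cv2.minEnclosingCircle(t),t.mean(0),len(t))
P=cloud("top",np.load("top0.npy"))
for nm,(u,v) in dict(pa=(240,194),pb=(248,228),timer=(203,152),jar=(359,169),tall=(344,225)).items():
    w=P[v-4:v+5,u-4:u+5].reshape(-1,3);print(nm,P[v,u].round(1),w[:,2].max().round(1), w[w[:,2]>w[:,2].max()-6].mean(0).round(1))
for n in("scene","top"):
    P=cloud(n,np.load(n+"0.npy"));c=[460,-85]
    m=(P[...,2]>18)&(P[...,2]<55)&(abs(P[...,0]-460)<130)&(abs(P[...,1]+85)<130)
    q=P[m];print(n,len(q),np.median(q[:,2]),cv2.minAreaRect(q[:,:2].astype(np.float32)))
E
```

```text
top tin seed [440.4 265.8  37.1]
 table z -0.6 top z 36.5
 tin circle ((440.9224853515625, 267.5801086425781), 43.18234634399414) [440.7542  268.05728] 477
scene tin seed [444.3 269.4  36.6]
 table z 0.2 top z 37.1
 tin circle ((440.5142517089844, 268.4275817871094), 45.428306579589844) [441.34024 266.8671 ] 270
pa [528.4  -8.9  46.4] 48.2 [524.8  -5.8  44.6]
pb [414.4 -34.7  42.1] 47.5 [415.7 -29.4  44.1]
timer [669.7 113.3  59. ] 65.5 [673.6 116.9  60.9]
jar [ 604.9 -400.3   76.7] 87.4 [ 604.2 -398.4   83.2]
tall [ 424.4 -339.7  106.4] 110.9 [ 424.3 -339.7  106.9]
scene 688 28.560918918411176 ((485.25323486328125, -78.90251159667969), (163.5229949951172, 142.8453826904297), 11.753570556640625)
top 495 28.892126070115182 ((484.15118408203125, -78.00299072265625), (159.42857360839844, 139.95700073242188), 12.169415473937988)
```

View pics/c1.png

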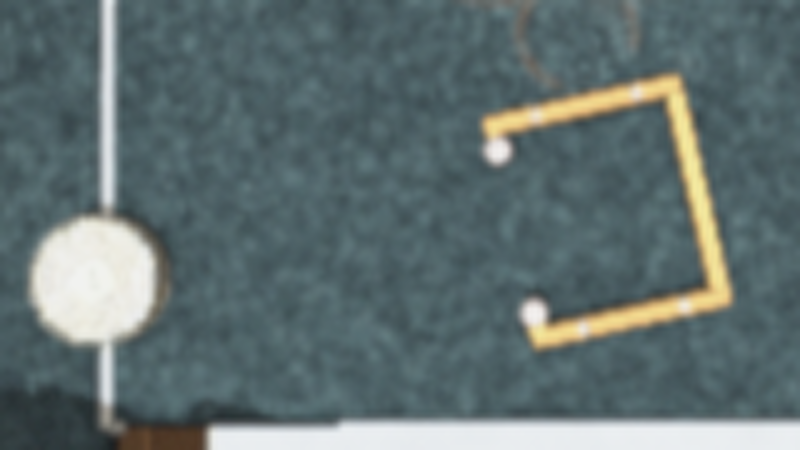

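View pics/c2.png

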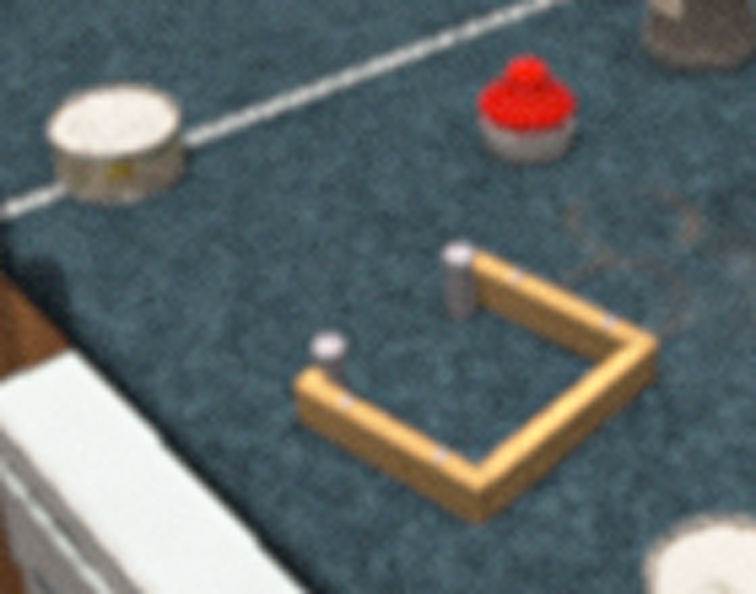

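The enlarged crops show the post tops at c1 (497,150)/(533,313) and c2 (459,251)/(328,344). The tin's top centre is at c1 (95,279), c2 (115,122), and the outer back corners at c1 (679,77)/(729,299), c2 (655,345)/(479,490). I'll triangulate these.

```bash
python3 - <<'E'
from h import *
def tri(a,b):
    o1,d1=ray("top",140+(a[0]+.5)/5-.5,165+(a[1]+.5)/5-.5);o2,d2=ray("scene",160+(b[0]+.5)/5.4-.5,150+(b[1]+.5)/5.4-.5)
    A=np.c_[d1,-d2];x=np.linalg.lstsq(A,o2-o1,rcond=None)[0];p,q=o1+d1*x[0],o2+d2*x[1]
    return (p+q)/2,np.linalg.norm(p-q),onz("top",140+(a[0]+.5)/5-.5,165+(a[1]+.5)/5-.5,0)
R={}
for n,a,b in[("far",(497,150),(459,251)),("near",(533,313),(328,344)),("tin",(95,279),(115,122)),("cfar",(679,77),(655,345)),("cnear",(729,299),(479,490))]:
    p,e,_=tri(a,b);R[n]=p;print(n,p.round(1),round(e,1))
d=R["far"]-R["near"];print("post dist",np.linalg.norm(d[:2]))
o=(R["far"]+R["near"])[:2]/2; yv=d[:2]/np.linalg.norm(d[:2]); xv=np.array([yv[1],-yv[0]])
mb=(R["cfar"]+R["cnear"])[:2]/2; x2=(mb-o)/np.linalg.norm(mb-o)
print("origin",o,"ax posts",np.degrees(np.arctan2(*xv[::-1])),"ax mid",np.degrees(np.arctan2(*x2[::-1])),"len",np.linalg.norm(mb-o))
for nm,x in(("posts",xv),("mid",x2)):
    y=np.array([-x[1],x[0]]);t=np.array([440.8,268.])-o;print(nm,"tin in bay",t@x,t@y,"back",R["cfar"][:2]-o@np.eye(2),[(R[k][:2]-o)@x for k in("cfar","cnear")])
E
```

```text
far [527.   -6.   46.8] 1.5
near [417.9 -29.1  45.2] 1.4
tin [442.5 266.9  37.8] 0.2
cfar [ 576.1 -129.3   27.5] 0.3
cnear [ 424.7 -161.2   26.4] 0.1
post dist 111.58149561471407
origin [472.44807997 -17.56310757] ax posts -78.02657646899188 ax mid -77.65832112531686 len 130.66252946464886
posts tin in bay -285.91602399375574 28.28279683393301 back [ 103.60785123 -111.6911779 ] [np.float64(130.75549056137754), np.float64(130.56417074655124)]
mid tin in bay -285.72833858035483 30.119858984689305 back [ 103.60785123 -111.6911779 ] [np.float64(131.25528645213507), np.float64(130.0697724771626)]
```

```bash
cat >> h.py <<'E'
from scipy.spatial.transform import Rotation as Rn
O=np.array([472.4,-17.6]);A=np.radians(-77.9);X=np.array([np.cos(A),np.sin(A)]);Y=np.array([-X[1],X[0]])
def bay(p): t=np.array(p)[:2]-O; return np.array([t@X,t@Y])
def plan(bx,by,z):
    s=sensors.sense();R=Rn.from_euler("xyz",s["tcp_rot"]);G=Rn.from_euler("xyz",[np.pi,0,A+np.pi])
    w=np.r_[O+bx*X+by*Y,z]
    print("t",s["clock"],"tcp",s["eef_pos"].round(1),"bay",bay(s["eef_pos"]).round(1),"F",s["contact_force"].round(1),"op",round(s["opening"],3))
    print("turn",(R.inv()*G).as_rotvec().round(4),"shift",R.inv().apply(w-s["eef_pos"]).round(1))
E
python3 - <<'E'
from h import *
plan(-365,29,120)
P=cloud("top",np.load("top0.npy"))
for y in (300,330,360,400,440,480): 
    m=(abs(P[...,1]-y)<15)&(P[...,0]>340)&(P[...,0]<520);print(y,P[m][:,2].max().round(1))
E
```

```text
t 0.1 tcp [245.9 574.  195. ] bay [-626.   -97.4] F [ 0.5  0.8 -0.2] op 0.997
turn [-1.200e-03  6.000e-04  9.548e-01] shift [-254.  -139.9   75.2]
300 42.0
330 7.0
360 5.8
400 7.4
440 4.8
480 5.7
```

Careful with the scale: shifts go in shares of 0.75 m and turns go in shares of pi/2 rad. That gives: -0.254 m / 0.75 = -0.3387, -0.222 m / 0.75 = -0.296, 0.955 rad / 1.5708 = 0.608.

Emit:
{"method": "move_arm", "body": {
  "motion": [
    [0,0,0.0764,-0.0427,-0.0233,0.012,0.046],
    [0,0,0.1528,-0.0853,-0.0467,0.024,0.046],
    [0,0,0.2292,-0.1267,-0.07,0.0373,0.046],
    [0,0,0.3056,-0.1693,-0.0933,0.0493,0.046],
    [0,0,0.382,-0.212,-0.1167,0.0613,0.046],
    [0,0,0.4584,-0.2533,-0.14,0.0747,0.046],
    [0,0,0.5348,-0.296,-0.1633,0.0867,0.046],
    [0,0,0.608,-0.3387,-0.1867,0.1,0.046]
  ]
}}

```text
clock: 1.1
eef_pos: [425.0, 344.7, 120.2]
tcp_rot: [-3.141, 0.0, 1.778]
contact_force: [0.2, -0.2, -0.1]
opening: 0.542
grasp_force: 0.0
```

```bash
python3 - <<'E'
from h import *
plan(-365,29,7)
E
```

```text
t 1.1 tcp [425.  344.7 120.2] bay [-364.2   29.6] F [ 0.2 -0.2 -0.1] op 0.542
turn [-0.0002  0.0001 -0.0041] shift [  0.8  -0.6 113.2]
```

Converted, 0.112 m / 0.75 = 0.1493, 0.107 m / 0.75 = 0.1427, -0.004 rad / 1.5708 = -0.0025.

Emit:
{"method": "move_arm", "body": {
  "motion": [
    [0,0,-0.0025,0,0,0.04,0.046],
    [0,0,-0.0025,0,0,0.08,0.046],
    [0,0,-0.0025,0,0,0.1133,0.046],
    [0,0,-0.0025,0,0,0.1333,0.046],
    [0,0,-0.0025,0,0,0.1427,0.046],
    [0,0,-0.0025,0,0,0.1493,0.046],
    [0,0,-0.0025,0,0,0.1493,0.046]
  ]
}}

```text
clock: 1.98
eef_pos: [424.7, 345.9, 8.9]
tcp_rot: [3.141, -0.0, 1.786]
contact_force: [0.1, 0.4, -0.1]
opening: 0.536
grasp_force: 0.0
```

```bash
python3 - <<'E'
from h import *
plan(-336,29,7)
p,d=grab_frame("top");cv2.imwrite("pics/t2.png",cv2.resize(p[165:255,100:260,::-1],None,fx=5,fy=5,interpolation=cv2.INTER_CUBIC))
E
```

```text
t 1.975 tcp [424.7 345.9   8.9] bay [-365.4   29.5] F [ 0.1  0.4 -0.1] op 0.536
turn [ 0.0003 -0.0001  0.0039] shift [-29.4  -0.6   1.9]
```

View pics/t2.png

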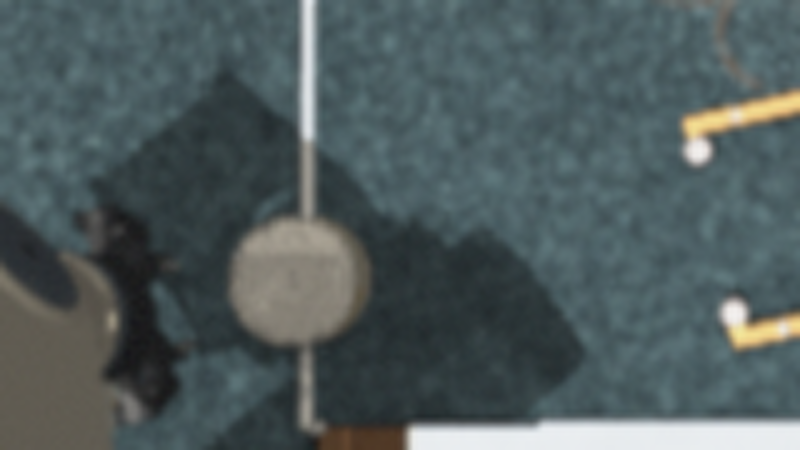

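The crop shows the two fingertips at about (168,263) and (182,345), straddling the push line behind the tin at (295,280), as predicted. The knuckles look wide, so I'll check whether they pass above the 45 mm posts.

```bash
python3 - <<'E'
from h import *
s=sensors.sense();R=Rn.from_euler("xyz",s["tcp_rot"])
Q=[]
for n in("scene","top"):
    p,d=grab_frame(n);P=cloud(n,d)[d>0];Q.append(R.inv().apply(P-s["eef_pos"]))
Q=np.vstack(Q);Q=Q[(abs(Q[:,0])<32)&(abs(Q[:,1])<75)]
for h in range(0,130,10):
    q=Q[(-Q[:,2]>=h)&(-Q[:,2]<h+10)]
    if len(q): print(h,len(q),"x",q[:,0].min().round(),q[:,0].max().round(),"y",q[:,1].min().round(),q[:,1].max().round())
E
```

```text
30 4 x -7.0 2.0 y -29.0 25.0
40 29 x -12.0 11.0 y -35.0 35.0
50 36 x -14.0 9.0 y -39.0 36.0
60 34 x -15.0 9.0 y -37.0 38.0
70 31 x -13.0 10.0 y -39.0 34.0
80 70 x -16.0 11.0 y -56.0 53.0
90 116 x -17.0 11.0 y -57.0 57.0
100 98 x -19.0 17.0 y -60.0 62.0
110 99 x -20.0 16.0 y -63.0 62.0
120 99 x -20.0 13.0 y -66.0 65.0
```

Converted, -0.068 m / 0.75 = -0.0907, -0.06 m / 0.75 = -0.08, 0.002 rad / 1.5708 = 0.0013.

Emit:
{"method": "move_arm", "body": {
  "motion": [
    [0,0,0.0013,-0.016,0,0,0.046],
    [0,0,0.0013,-0.032,0,0,0.046],
    [0,0,0.0013,-0.04,0,0,0.046],
    [0,0,0.0013,-0.048,-0.0013,0,0.046],
    [0,0,0.0013,-0.0587,-0.0027,0,0.046],
    [0,0,0.0013,-0.0693,-0.0047,0,0.046],
    [0,0,0.0013,-0.08,-0.0067,0,0.046],
    [0,0,0.0013,-0.0907,-0.008,0,0.046]
  ]
}}

```text
clock: 3.12
eef_pos: [433.1, 277.5, 8.7]
tcp_rot: [-3.142, 0.0, 1.784]
contact_force: [0.2, -0.2, -1.0]
opening: 0.538
grasp_force: 0.0
```

```bash
cat >> h.py <<'E'
def tin():
    p,d=grab_frame("top");P=cloud("top",d)
    s=sensors.sense();t=s["eef_pos"][:2]+48*X
    # white lid colour + height
    m=(d>0)&(P[...,2]>32)&(P[...,2]<44)&(np.hypot(P[...,0]-t[0],P[...,1]-t[1])<60)
    q=P[m];b=np.array([bay(x) for x in q]);
    print("tin n",len(q),"z",np.median(q[:,2]).round(1),"bay x",b[:,0].min().round(1),b[:,0].max().round(1),"y",b[:,1].min().round(1),b[:,1].max().round(1),"ymid",((b[:,1].max()+b[:,1].min())/2).round(1))
    return p
E
python3 - <<'E'
from h import *
plan(-150,0,8);tin()
E
```

```text
t 3.125 tcp [433.1 277.5   8.7] bay [-296.8   23.4] F [ 0.2 -0.2 -1. ] op 0.538
turn [-0.0001  0.0001  0.0019] shift [-146.7  -23.7    0.7]
tin n 337 z 36.6 bay x -304.3 -243.1 y -13.6 69.3 ymid 27.9
```

```bash
python3 - <<'E'
from h import *
p=tin();q,_=grab_frame("scene")
a=cv2.resize(p[165:265,90:250,::-1],None,fx=3.75,fy=3.75,interpolation=cv2.INTER_CUBIC)
b=cv2.resize(q[100:200,100:260,::-1],None,fx=1.25*3,fy=3*.7,interpolation=cv2.INTER_CUBIC)
cv2.imwrite("pics/t3.png",np.vstack([a,b]))
E
```

```text
tin n 333 z 36.2 bay x -303.2 -243.2 y -13.6 69.9 ymid 28.2
```

View pics/t3.png

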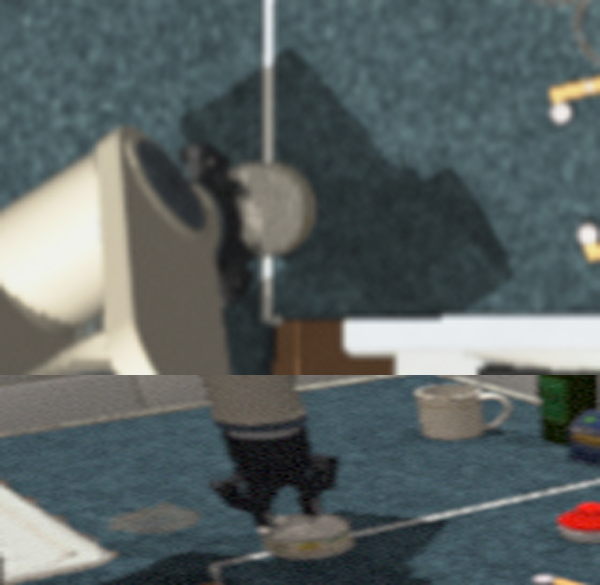

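The tin hasn't moved: its front edge is still at about px 174 in the top view. Yet the TCP reads only about 11 mm behind the tin's centre, with no force. The fingertips seem to be above the lid, so I'll stop and measure where they really are.

```bash
python3 - <<'E'
from h import *
s=sensors.sense();print(s["qpos"],s["contact_force"],s["wrist_torque"])
p,d=grab_frame("scene");P=cloud("scene",d)
cv2.imwrite("pics/t4.png",cv2.resize(p[140:220,130:230,::-1],None,fx=7,fy=7,interpolation=cv2.INTER_CUBIC))
g=p.astype(int).sum(-1)
m=(d>0)&(P[...,2]>25)&(P[...,2]<140)&(np.hypot(P[...,0]-s["eef_pos"][0],P[...,1]-s["eef_pos"][1])<60)&(g<150)
R=Rn.from_euler("xyz",s["tcp_rot"])
vu=np.argwhere(m)
q=P[m];t=R.inv().apply(q-s["eef_pos"])
for lo in range(25,140,10):
    k=(q[:,2]>=lo)&(q[:,2]<lo+10)
    if k.any(): print(lo,k.sum(),"tool x",t[k,0].min().round(),t[k,0].max().round(),"y",t[k,1].min().round(),t[k,1].max().round(),"v",vu[k,0].max())
c=camera_params("scene");K=np.array(c["camera_matrix"]);T=np.linalg.inv(c["world_from_camera"])
for z in(8.7,40): 
  for y in(-28,28):
    w=R.apply([0,y,0])+s["eef_pos"];w[2]=z;x=K@(T[:3,:3]@w+T[:3,3]);u=x[:2]/x[2];print(z,y,u.round(1),((u-[130,140])*7).round())
E
```

```text
[ 5.67097989e-01  4.47826521e-01  2.00610053e+00 -8.53547654e-07
  6.87734041e-01  3.54722659e-01] [-0.9461555   0.32243268 -0.25510183] [-0.03711609  0.00704857  0.0594896 ]
45 2 tool x -8.0 -0.0 y 23.0 25.0 v 166
55 11 tool x -11.0 3.0 y -35.0 25.0 v 170
65 13 tool x -12.0 7.0 y -38.0 25.0 v 170
75 21 tool x -12.0 5.0 y -37.0 34.0 v 167
85 25 tool x -16.0 8.0 y -47.0 45.0 v 165
95 62 tool x -15.0 11.0 y -55.0 53.0 v 164
105 52 tool x -17.0 16.0 y -58.0 59.0 v 162
115 73 tool x -20.0 17.0 y -59.0 59.0 v 160
125 56 tool x -19.0 10.0 y -59.0 58.0 v 158
135 30 tool x -21.0 5.0 y -58.0 59.0 v 155
8.7 -28 [172.2 181.8] [296. 293.]
8.7 28 [184.  175.3] [378. 247.]
40 -28 [171.  174.5] [287. 242.]
40 28 [183.  168.1] [371. 197.]
```

View pics/t4.png

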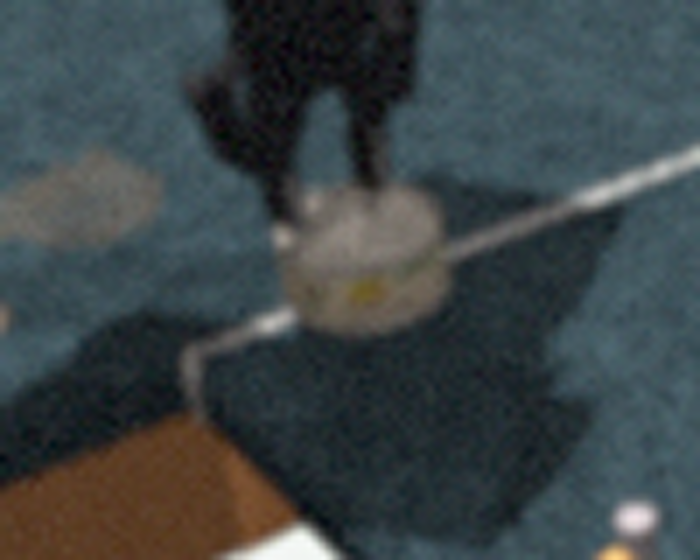

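The fingertips end at crop (285,243) and (375,193). That matches a projection at z≈40 rather than the reported 8.7, so the tips are really about 33 mm higher than the TCP reading and are hovering over the lid. I'll lift, back off, and descend in stages while watching force and picture.

Converted, 0.075 m / 0.75 = 0.1, 0.07 m / 0.75 = 0.0933.

Emit:
{"method": "move_arm", "body": {
  "motion": [
    [0,0,0,0,0,-0.0267,0.046],
    [0,0,0,0.0267,0.0027,-0.0267,0.046],
    [0,0,0,0.06,0.0053,-0.0267,0.046],
    [0,0,0,0.0933,0.008,-0.0133,0.046],
    [0,0,0,0.1,0.008,0,0.046],
    [0,0,0,0.1,0.008,0.0067,0.046],
    [0,0,0,0.1,0.008,0.0133,0.046],
    [0,0,0,0.1,0.008,0.0133,0.046]
  ]
}}

```text
clock: 4.32
eef_pos: [423.0, 351.9, -1.7]
tcp_rot: [-3.141, 0.0, 1.783]
contact_force: [-0.3, -0.5, 0.1]
opening: 0.542
grasp_force: 0.0
```

```bash
python3 - <<'E'
from h import *
s=sensors.sense();plan(-365,29,-10)
p,d=grab_frame("scene")
c=camera_params("scene");K=np.array(c["camera_matrix"]);T=np.linalg.inv(c["world_from_camera"]);R=Rn.from_euler("xyz",s["tcp_rot"])
def px(y,z):
    w=R.apply([0,y,0])+s["eef_pos"];w[2]=z;x=K@(T[:3,:3]@w+T[:3,3]);return x[:2]/x[2]
o=(px(0,30)-50).astype(int);im=np.ascontiguousarray(cv2.resize(p[o[1]+10:o[1]+90,o[0]:o[0]+100,::-1],None,fx=7,fy=7,interpolation=cv2.INTER_CUBIC))
for z in(0,20,40):
  for y in(-45,45):
    u=((px(y,z)-o-[0,10]+.5)*7).astype(int);cv2.circle(im,[int(u[0]),int(u[1])],3,(0,0,255),-1);print(z,y,u)
cv2.imwrite("pics/t5.png",im)
E
```

```text
t 4.325 tcp [423.  351.9  -1.7] bay [-371.6   29.1] F [-0.3 -0.5  0.1] op 0.542
turn [-0.0008  0.0004  0.0011] shift [-6.6 -0.1  8.3]
0 -45 [299 367]
0 45 [431 299]
20 -45 [293 336]
20 45 [426 268]
40 -45 [286 303]
40 45 [420 236]
```

View pics/t5.png

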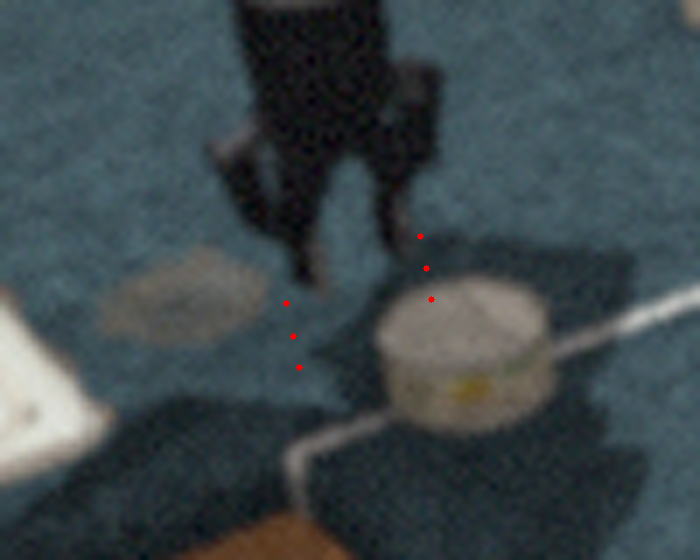

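In this crop the left fingertip ends at (312,290), which is about z=40 while the TCP reads −1.7. So the tips stand about 35–42 mm above the reported TCP. I'll descend carefully by that amount.

Converted, 0.02 m / 0.75 = 0.0267, 0.016 m / 0.75 = 0.0213.

Emit:
{"method": "move_arm", "body": {
  "motion": [
    [0,0,0,0,0,0.008,0.046],
    [0,0,0,0,0,0.016,0.046],
    [0,0,0,0,0,0.0213,0.046],
    [0,0,0,0,0,0.0267,0.046],
    [0,0,0,0,0,0.0267,0.046]
  ]
}}

```text
clock: 5.0
eef_pos: [422.9, 352.5, -21.7]
tcp_rot: [-3.141, 0.0, 1.784]
contact_force: [-0.7, 0.4, -0.4]
opening: 0.537
grasp_force: 0.0
```

```bash
cat >> h.py <<'E'
def tips():
    s=sensors.sense();R=Rn.from_euler("xyz",s["tcp_rot"])
    for n in("scene",):
        p,d=grab_frame(n);P=cloud(n,d);g=p.astype(int)
        t=R.inv().apply(P.reshape(-1,3)-s["eef_pos"]).reshape(P.shape)
        m=(d>0)&(P[...,2]>6)&(P[...,2]<70)&(abs(t[...,0])<14)&(abs(t[...,1])<42)
        for a,sg in(("y-",-1),("y+",1)):
            z=np.sort(P[m&(t[...,1]*sg>0)][:,2]);print(a,len(z),"lowest z",z[:8].round(1))
E
python3 - <<'E'
from h import *
plan(-365,29,-28);tips()
E
```

```text
t 5.0 tcp [422.9 352.5 -21.7] bay [-372.2   29.2] F [-0.7  0.4 -0.4] op 0.537
turn [-0.0006  0.0003  0.0018] shift [-7.2 -0.2  6.3]
y- 61 lowest z [16.2 16.9 19.4 20.8 22.  24.5 24.8 26.7]
y+ 71 lowest z [16.2 18.3 18.7 19.7 20.5 20.7 21.3 24.1]
```

The tips now read about 16 mm above the table. I'll go down 2 mm more and push.

Converted, -0.066 m / 0.75 = -0.088, -0.058 m / 0.75 = -0.0773, 0.001 rad / 1.5708 = 0.0006.

Emit:
{"method": "move_arm", "body": {
  "motion": [
    [0,0,0.0006,-0.016,0,0.0027,0.046],
    [0,0,0.0006,-0.032,0,0.0027,0.046],
    [0,0,0.0006,-0.0427,0,0.0027,0.046],
    [0,0,0.0006,-0.0507,0,0.0027,0.046],
    [0,0,0.0006,-0.0587,-0.0007,0.0027,0.046],
    [0,0,0.0006,-0.068,-0.002,0.0027,0.046],
    [0,0,0.0006,-0.0773,-0.004,0.0027,0.046],
    [0,0,0.0006,-0.088,-0.0053,0.0027,0.046]
  ]
}}

```text
clock: 6.05
eef_pos: [433.2, 286.9, -23.3]
tcp_rot: [3.141, -0.0, 1.783]
contact_force: [-0.4, 1.9, 0.5]
opening: 0.54
grasp_force: 0.6
```

```bash
python3 - <<'E'
from h import *
plan(-150,0,-24);tin();tips()
E
```

```text
t 6.05 tcp [433.2 286.9 -23.3] bay [-306.    25.5] F [-0.4  1.9  0.5] op 0.54
turn [ 0.0001 -0.0001  0.001 ] shift [-156.   -25.7    0.7]
tin n 504 z 36.4 bay x -299.8 -217.0 y -18.0 67.2 ymid 24.6
y- 75 lowest z [16.  19.2 19.3 20.1 22.4 26.2 26.3 26.7]
y+ 62 lowest z [34.6 35.  35.1 36.  36.6 36.9 36.9 37. ]
```

Now it pushes cleanly: the tin's centre is at about −259 mm in the bay frame, seated in the two-finger cradle. I'll continue on the diagonal.

Converted, -0.078 m / 0.75 = -0.104, -0.068 m / 0.75 = -0.0907.

Emit:
{"method": "move_arm", "body": {
  "motion": [
    [0,0,0,-0.0107,-0.0017,0,0.046],
    [0,0,0,-0.024,-0.004,0,0.046],
    [0,0,0,-0.0373,-0.0061,0,0.046],
    [0,0,0,-0.0507,-0.0083,0,0.046],
    [0,0,0,-0.064,-0.0105,0,0.046],
    [0,0,0,-0.0773,-0.0127,0,0.046],
    [0,0,0,-0.0907,-0.0148,0,0.046],
    [0,0,0,-0.104,-0.0171,0,0.046]
  ]
}}

```text
clock: 7.15
eef_pos: [437.1, 207.6, -23.3]
tcp_rot: [3.142, 0.0, 1.783]
contact_force: [-0.3, 0.2, 0.7]
opening: 0.544
grasp_force: 0.5
```

Converted, -0.072 m / 0.75 = -0.096, -0.066 m / 0.75 = -0.088.

Emit:
{"method": "move_arm", "body": {
  "motion": [
    [0,0,0,-0.012,-0.002,0,0.046],
    [0,0,0,-0.024,-0.004,0,0.046],
    [0,0,0,-0.0373,-0.0061,0,0.046],
    [0,0,0,-0.0507,-0.0083,0,0.046],
    [0,0,0,-0.064,-0.0105,0,0.046],
    [0,0,0,-0.0773,-0.0127,0,0.046],
    [0,0,0,-0.088,-0.0147,0,0.046],
    [0,0,0,-0.096,-0.0167,0,0.046]
  ]
}}

```text
clock: 8.15
eef_pos: [440.0, 134.8, -23.3]
tcp_rot: [3.142, 0.0, 1.783]
contact_force: [0.4, 1.0, 0.2]
opening: 0.538
grasp_force: 0.5
```

```bash
python3 - <<'E'
from h import *
plan(-100,0,-24);p=tin()
cv2.imwrite("pics/t6.png",cv2.resize(p[165:265,160:300,::-1],None,fx=5.5,fy=5.5,interpolation=cv2.INTER_CUBIC))
E
```

```text
t 8.15 tcp [440.  134.8 -23.3] bay [-155.8    0.3] F [0.4 1.  0.2] op 0.538
turn [0.     0.     0.0005] shift [-55.8  -0.3   0.7]
tin n 428 z 36.4 bay x -138.0 -66.4 y -42.7 41.7 ymid -0.5
```

View pics/t6.png

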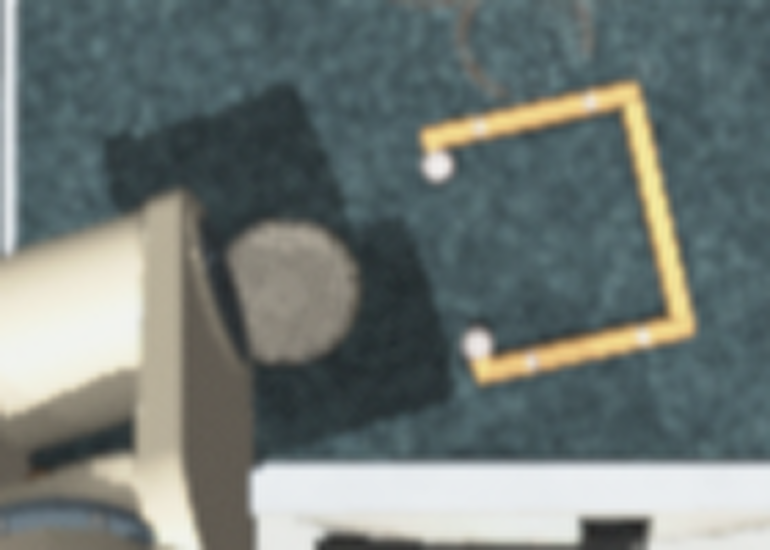

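The tin is at (290,292) in the crop, lined up with the mid-gap at (458,255) along the bay axis to under 1 mm. I'll push straight in, slowly.

Converted, -0.066 m / 0.75 = -0.088, -0.059 m / 0.75 = -0.0787.

Emit:
{"method": "move_arm", "body": {
  "motion": [
    [0,0,0,-0.012,0,0,0.046],
    [0,0,0,-0.024,0,0,0.046],
    [0,0,0,-0.036,0,0,0.046],
    [0,0,0,-0.048,0,0,0.046],
    [0,0,0,-0.0587,0,0,0.046],
    [0,0,0,-0.0693,0,0,0.046],
    [0,0,0,-0.0787,0,0,0.046],
    [0,0,0,-0.088,0,0,0.046]
  ]
}}

```text
clock: 9.2
eef_pos: [454.0, 70.3, -23.3]
tcp_rot: [-3.142, -0.0, 1.783]
contact_force: [-1.3, 0.5, -0.1]
opening: 0.539
grasp_force: 0.4
```

```bash
python3 - <<'E'
from h import *
plan(29,0,-24);tin()
E
```

```text
t 9.2 tcp [454.   70.3 -23.3] bay [-89.9   0.4] F [-1.3  0.5 -0.1] op 0.539
turn [-0.     -0.      0.0008] shift [-118.9   -0.5    0.7]
tin n 298 z 36.5 bay x -53.4 -0.3 y -42.9 48.6 ymid 2.9
```

Converted, -0.048 m / 0.75 = -0.064, -0.042 m / 0.75 = -0.056.

Emit:
{"method": "move_arm", "body": {
  "motion": [
    [0,0,0,-0.008,-0.0004,0,0.046],
    [0,0,0,-0.016,-0.0004,0,0.046],
    [0,0,0,-0.024,-0.0004,0,0.046],
    [0,0,0,-0.032,-0.0004,0,0.046],
    [0,0,0,-0.04,-0.0004,0,0.046],
    [0,0,0,-0.048,-0.0004,0,0.046],
    [0,0,0,-0.056,-0.0004,0,0.046],
    [0,0,0,-0.064,-0.0004,0,0.046]
  ]
}}

```text
clock: 10.25
eef_pos: [463.8, 23.4, -23.3]
tcp_rot: [-3.142, -0.0, 1.783]
contact_force: [-0.4, 1.0, -0.0]
opening: 0.539
grasp_force: 0.4
```

Converted, -0.048 m / 0.75 = -0.064, -0.042 m / 0.75 = -0.056.

Emit:
{"method": "move_arm", "body": {
  "motion": [
    [0,0,0,-0.008,0,0,0.046],
    [0,0,0,-0.016,0,0,0.046],
    [0,0,0,-0.024,0,0,0.046],
    [0,0,0,-0.032,0,0,0.046],
    [0,0,0,-0.04,0,0,0.046],
    [0,0,0,-0.048,0,0,0.046],
    [0,0,0,-0.056,0,0,0.046],
    [0,0,0,-0.064,0,0,0.046]
  ]
}}

```text
clock: 11.25
eef_pos: [473.9, -23.5, -23.3]
tcp_rot: [3.142, -0.0, 1.783]
contact_force: [-0.5, 0.7, -0.3]
opening: 0.535
grasp_force: 0.4
```

```bash
python3 - <<'E'
from h import *
plan(30,0,-24);tin()
E
```

```text
t 11.25 tcp [473.9 -23.5 -23.3] bay [6.1 0.2] F [-0.5  0.7 -0.3] op 0.535
turn [ 0.     -0.      0.0008] shift [-23.9  -0.2   0.7]
tin n 70 z 36.6 bay x 44.9 94.9 y -35.2 31.2 ymid -2.0
```

Converted, -0.022 m / 0.75 = -0.0293, -0.02 m / 0.75 = -0.0267.

Emit:
{"method": "move_arm", "body": {
  "motion": [
    [0,0,0,-0.0067,0,0,0.046],
    [0,0,0,-0.0133,0,0,0.046],
    [0,0,0,-0.0187,0,0,0.046],
    [0,0,0,-0.0227,0,0,0.046],
    [0,0,0,-0.0267,0,0,0.046],
    [0,0,0,-0.0293,0,0,0.046]
  ]
}}

```text
clock: 12.05
eef_pos: [478.4, -44.8, -23.3]
tcp_rot: [-3.142, -0.0, 1.783]
contact_force: [-0.2, 1.1, -0.1]
opening: 0.54
grasp_force: 0.5
```

Converted, -0.003 m / 0.75 = -0.004, -0.002 m / 0.75 = -0.0027.

Emit:
{"method": "move_arm", "body": {
  "motion": [
    [0,0,0,-0.0013,0,0,0.046],
    [0,0,0,-0.0027,0,0,0.046],
    [0,0,0,-0.004,0,0,0.046]
  ]
}}

```text
clock: 12.42
eef_pos: [478.7, -47.1, -23.4]
tcp_rot: [-3.141, -0.001, 1.782]
contact_force: [-0.7, 10.2, 1.9]
opening: 0.539
grasp_force: 4.6
```

Converted, -0.0007 m / 0.75 = -0.0009.

Emit:
{"method": "move_arm", "body": {
  "motion": [
    [0,0,0,-0.0009,0,0,0.046],
    [0,0,0,-0.0009,0,0,0.046]
  ]
}}

```text
clock: 12.68
eef_pos: [478.7, -47.1, -23.4]
tcp_rot: [-3.141, -0.002, 1.782]
contact_force: [-1.1, 12.8, 2.8]
opening: 0.539
grasp_force: 5.3
```

```bash
python3 - <<'E'
from h import *
plan(-20,0,-24);tin()
E
```

```text
t 12.675 tcp [478.7 -47.1 -23.4] bay [30.2 -0. ] F [-1.1 12.8  2.8] op 0.539
turn [-0.0006 -0.0015  0.0003] shift [50.2  0.   0.7]
tin n 11 z 36.6 bay x 94.4 127.0 y -31.8 36.4 ymid 2.3
```

The force rises while the TCP stays put, so the tin is against the rail. I'll back off 4 mm, lift straight up, and pull away to check.

Converted, -0.17 m / 0.75 = -0.2267, -0.14 m / 0.75 = -0.1867.

Emit:
{"method": "move_arm", "body": {
  "motion": [
    [0,0,0,0.0027,0,0,0.046],
    [0,0,0,0.006,0,0,0.046],
    [0,0,0,0.0073,0,-0.008,0.046],
    [0,0,0,0.0073,0,-0.0333,0.046],
    [0,0,0,0.008,0,-0.0733,0.046],
    [0,0,0,0.0133,0,-0.1267,0.046],
    [0,0,0,0.0533,0,-0.1867,0.046],
    [0,0,0,0.12,0,-0.2267,0.046]
  ]
}}

```text
clock: 13.72
eef_pos: [461.2, 39.8, 149.3]
tcp_rot: [3.138, 0.001, 1.78]
contact_force: [0.9, 0.0, -1.0]
opening: 0.539
grasp_force: 0.0
```

Converted, 0.2 m / 0.75 = 0.2667, 0.15 m / 0.75 = 0.2.

Emit:
{"method": "move_arm", "body": {
  "motion": [
    [0,0,0,0.0667,0,0,0.046],
    [0,0,0,0.1333,0,0,0.046],
    [0,0,0,0.2,0,0,0.046],
    [0,0,0,0.2667,0,0,0.046],
    [0,0,0,0.2667,0,0,0.046]
  ]
}}

```text
clock: 14.35
eef_pos: [417.6, 237.9, 147.2]
tcp_rot: [3.141, -0.001, 1.787]
contact_force: [-0.6, 0.2, -0.0]
opening: 0.543
grasp_force: 0.0
```

```bash
python3 - <<'E'
from h import *
p,d=grab_frame("top");P=cloud("top",d)
g=p.astype(int);m=(P[...,2]>32)&(P[...,2]<44)&(np.hypot(P[...,0]-488.5,P[...,1]+92.9)<52)&(d>0)
b=np.array([bay(x) for x in P[m]]);print(len(b),b.min(0),b.max(0),cv2.minEnclosingCircle(b.astype(np.float32)),np.median(P[m][:,2]))
for nm,(u,v) in dict(timer=(203,152),jar=(359,169),tall=(344,225)).items():
    w=P[v-4:v+5,u-4:u+5].reshape(-1,3);print(nm,w[:,2].max().round(1), w[w[:,2]>w[:,2].max()-6].mean(0).round(1))
plan(0,0,0)
a=cv2.resize(p[130:250,170:300,::-1],None,fx=4.6,fy=4.6,interpolation=cv2.INTER_CUBIC);cv2.imwrite("pics/end.png",a)
E
```

```text
489 [ 33.94599603 -43.18187355] [126.48444209  41.2998431 ] ((80.24378204345703, -0.24802562594413757), 46.56338119506836) 36.349745211367235
timer 1213.9 [ 473.5  -69.6 1213.9]
jar 86.0 [ 605.  -400.2   82.1]
tall 110.6 [ 424.4 -340.2  106.8]
t 14.4 tcp [417.8 236.3 147. ] bay [-2.597e+02 -2.000e-01] F [0.8 0.  0.1] op 0.536
turn [0.0003 0.0002 0.0039] shift [-259.6   -0.9  147. ]
```

View pics/end.png

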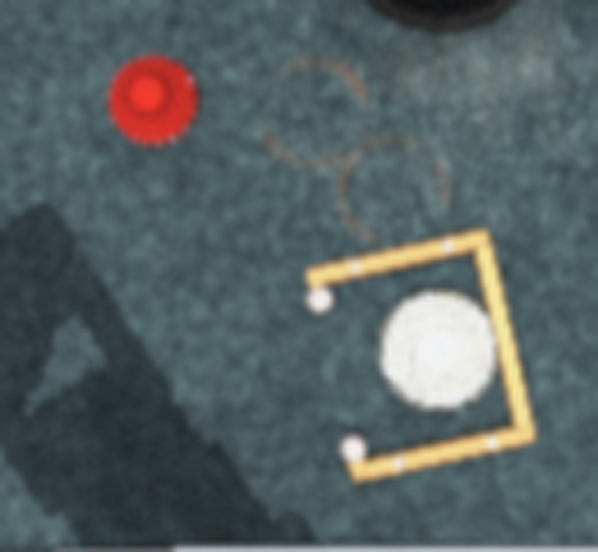

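The tin, at crop (438,350), stands against the back rail, centred and flat (lid z unchanged). The timer at (152,100) and the other bystanders are where they started. I'm handing in.

```bash
python3 -c "
from h import *
print(order.sign_off())"
```

```text
the job is handed in; nothing more can be done
None
```

The fish tin is fully home against the bay's back rail, slid all the way and never lifted or tipped. The egg timer, jam jar and tall tin are where they were, and the job was handed in at about 14 s.

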